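# Clear the way and hold the tilt-out bin open

### The arm

A 6-joint arm with a two-finger parallel gripper is mounted at the origin on the work surface. World frame = base frame: x ahead of the robot, y to its left, z up, the work surface at z = 0. Lengths are in m, angles in rad, forces in N, time in s.
With the tool pointing down it reaches from about 0.25 to 0.725 m from the base axis. Payload 4 kg.
Tool frame: the origin (TCP) lies at the very end of the fingers, on their centre line; the grasp point (between the pads) lies 19 mm behind it; z points along the fingers, y is the line along which they close (so a half turn about z gives the same grasp; the last joint's range is limited). The gripper opens to 85 mm and grips with 20 to 120 N. Pads are 22 mm wide; open, the fingers measure 114 mm over their backs; the gripper's body (76 mm by 85 mm) begins 54 mm behind the grasp point. The pads swing forward as they close: fully open they stand 13 mm farther back than shut.
Start: joints at [-1.148, 0.241, 0.005, 1.335, 0, 1.571], TCP at [0.205, -0.456, 0.231] pointing down, gripper open.
Joint ranges: [-2.72, 2.72], [-1.05, 1.87], [-1.09, 1.28], [-1.99, 2.15], [-1.42, 1.44], [-3.14, 3.14]. Speed limits (rad/s): [2.79, 2.79, 3.14, 3.14, 3.14, 3.14].

### API

Orientations are given as a unit quaternion [x, y, z, w].
In Python, from workcell import monitor, viewer, job gives the robot as it stands.
- The arm moves only by the tool arm_command, never from a script. Its argument "increments" is a list of rows, each an object of numbers: "dx", "dy", "dz": the shift along the tool's x, y, z in cm; "wx", "wy", "wz": the turn, a rotation vector about the tool's x, y, z in rad; "grip": the finger opening in cm, from 0 to 8.54. In form: [{"dx": .., "dy": .., "dz": .., "wx": .., "wy": .., "wz": .., "grip": ..}, ...]. A call has 1 to 10 rows; each row is the pose to reach, as a shift and turn from the pose commanded when the call began, along the tool's axes at that moment; what a row does not reach only later rows make up. A row lasts 1/10 s, in which the tool goes at most 50 mm and 8.59 degrees, less where a joint would pass 70% of its speed; a pose out of reach is approached as far as the arm can. A call with a gripper value outside its range is refused whole. The fingers move at their own pace and stop on an object; the grip force is fixed at half the most. Time passes only in rows, so rows that repeat a pose let the fingers close. It gives the time, the measured TCP pose, the force, the opening and the grip force at its end, in the units of the state.
- monitor.get_obs(): the state, without advancing time (a new reading comes with each control period).
- viewer.camera(name): name is "scene" or "top" or "wrist"; returns (picture, depth): 384x512x3 uint8, red, green, blue; 384x512 float32, m along the optical axis (not along the pixel's ray), 0 where there is no reading.
- viewer.get_calibration(name): a dict with "fovy" (degrees; the focal length in pixels is half the picture's height over the tangent of half this angle, whatever the lens; pixels are square), "cx", "cy" (the principal point, pixels), "view" (4x4, takes a point from world to camera coordinates). Camera axes: x right, y up, looking along -z (the intrinsics and any distortion apply to the point x, -y, -z); pixel columns grow to the right and rows downward; lengths in m; the calibration is good to about 2 mm. A picture is of the moment at which its call begins: read the wrist's pose just before it. get_calibration takes no time and is no camera call; for the wrist camera it gives the pose at the moment of the call.
- job.job_done(): hands the job in; it is judged then, once.
The state is a dict: "clock": time; "joint_pos": joint angles; "joint_vel": joint speeds; "tau": joint torques, N m; "eef_pos": TCP position; "tool_rot": TCP orientation; "ft_force": force on the tool from outside, world axes, zero at the start; "ft_torque": the same for the moment, N m; "grip_width": finger opening in m; "grasp_force": force on a finger pad.
Only numpy, scipy, OpenCV 4.12 (cv2) and the standard library are available. Lean on these libraries where they do the work, as an engineer would, in place of code of your own. Each camera call takes 0.05 s, during which the arm holds its last target. There are 200 camera calls.

### The job

The lidded canister blocks the front flap of the tilt-out bin: with the flap still shut, slide the canister along the counter, without lifting or tipping it, until it stands wholly on the empty grey disc beside the bin, and let go of it. Then pull the sprung flap open by the steel bar on its top edge and hold it at 35 degrees from shut, so that someone can fill the bin: finish while still holding it there with the gripper. Leave everything else where it stands.

Things in the scene. Friction and masses are not known exactly. Their poses are not given: they have to be found in the camera images.
- cabinet: white tilt-out bin on the counter, a case 180 mm deep (x) x 220 mm wide (y) x 165 mm high; fixed to the counter. Origin: centre of its underside; its -x axis points out of the front, to the robot's side. The shut flap covers the front, its outer face 102 mm from the origin along -x
- flap (a joint): opening angle of the bin's flap, rad: 0 shut and upright, grows as its top tips out towards the robot's side (0.611 = 35 degrees), stop at 1.0. A spring always pulls it shut: 2 to 4.5 N at the bar
- flap_hinge (a point): middle of the flap's hinge line, which runs along the case's y axis at the flap's bottom edge, 96 mm in front of the bin's origin and 12 mm above the counter. The flap is a white panel 12 mm thick, 200 mm wide, reaching 153 mm up from the hinge; a shallow tray is fixed to its inner side
- flap_bar (a point): middle of the flap's handle: a round steel bar of 12 mm diameter, 110 mm long along the case's y axis, in the plane of the flap, 190 mm from the hinge line (37 mm beyond the panel's top edge), on two thin posts 96 mm apart, 48 mm each side of the middle. Open space between the posts; can be pinched from above, one finger in front and one behind, and turns freely between the fingers
- canister: loose upright round canister, white ceramic with a steel lid fixed on, 60 mm diameter throughout, 105 mm high, about 0.4 kg. Origin: centre of its underside. At the start it stands 30 to 50 mm in front of the flap, in its way. Grasped round its body from above (fingertips around mid-height) it slides upright; pushed from one side it must be pushed low (below about 25 mm) or it tips
- start_place: flat grey disc, 92 mm diameter, less than 1 mm thick, marked on the counter, on which the canister stands at the start. Origin: its centre
- free_place: the empty flat grey disc, 92 mm diameter, less than 1 mm thick, on the counter to the left or the right of the front of the bin, clear of the flap's swing: where the canister has to go. Origin: its centre
- lotion: bystander: white bottle with grey cap, 60 mm diameter, 150 mm tall, standing beside the front of the bin on the side where the empty disc is not. Origin: centre of its underside
- soap: bystander: bar of soap 55 x 85 x 25 mm lying on top of the bin's case. Origin: centre of its underside
- hairbrush: bystander: dark wooden hairbrush 200 x 60 x 28 mm lying on the counter between robot and canister. Origin: near its middle
- paper_roll: bystander: standing paper roll, 110 mm diameter, 100 mm tall. Origin: centre of its underside
- wipes_pack: bystander: white pack 110 x 200 x 68 mm with a green lid. Origin: centre of its underside
- tissue_box: bystander: blue box 120 x 120 x 130 mm. Origin: centre of its underside
- tumbler: bystander: blue ceramic cup, 74 mm rim, 100 mm tall. Origin: centre of its underside
Not all that is in view belongs to the job. What is shaped like the canister but turquoise is not meant.

How it is judged:
By the outcome, as a careful person would: the job done as asked, in the order asked, and still so for the second after the job is handed in, while the arm keeps its last pose, push and grip.
It also fails if it takes over 56 s, if anything falls off the work surface, if the arm or the gripper's body presses on something with over 40 N, if the wrist force passes 120 N, or if a joint passes its speed limit or range.

## Working session

There is one attempt and no reset: what is moved stays moved. The work goes in short steps, Python scripts to look and compute and a tool call to move; the robot and the scene stay as the last step left them, time stands still between calls to the robot, and variables do not carry over. Pictures are saved under pics/ and viewed, at most 10 in all, crops included, and the job is handed in when it is done.

Besides the shell and the picture viewer there is one more tool, called after "Call:" as a command line: name --argument value ..., lists and objects as JSON in quotes. arm_command: Moves the arm, as the interface text tells. Its arguments: {"type":"object","properties":{"increments":{"type":"array","items":{"type":"object","properties":{"dx":{"type":"number"},"dy":{"type":"number"},"dz":{"type":"number"},"wx":{"type":"number"},"wy":{"type":"number"},"wz":{"type":"number"},"grip":{"type":"number"}}}}},"required":["increments"]}

```bash
mkdir -p pics; cat > h.py <<'E'
import numpy as np, cv2
from workcell import monitor, viewer, job
def cloud(name):
    c=viewer.get_calibration(name); im,d=viewer.camera(name)
    f=im.shape[0]/2/np.tan(np.radians(c["fovy"])/2)
    v,u=np.mgrid[:im.shape[0],:im.shape[1]]
    P=np.stack([(u-c["cx"])/f*d,-(v-c["cy"])/f*d,-d,np.ones_like(d)],-1)
    return im,d,(P@np.linalg.inv(c["view"]).T)[...,:3],c
E
python3 - <<'E'
from h import *
o=monitor.get_obs();print({k:np.round(v,3) for k,v in o.items()})
for n in("scene","top"):
    im,d,P,c=cloud(n);print({k:v for k,v in c.items()})
    cv2.imwrite(f"pics/{n}0.png",cv2.cvtColor(im,cv2.COLOR_RGB2BGR));np.savez(f"{n}0.npz",im=im,d=d,P=P)
a,b=[cv2.imread(f"pics/{n}0.png") for n in("scene","top")]
E
```

```text
{'clock': np.float64(0.0), 'joint_pos': array([-1.148,  0.241,  0.004,  1.335, -0.   ,  1.571]), 'joint_vel': array([ 0.001,  0.001,  0.001, -0.001,  0.003, -0.   ]), 'tau': array([-1.0000e-03, -3.7232e+01,  2.5241e+01,  1.7000e-02, -0.0000e+00,
       -0.0000e+00]), 'eef_pos': array([ 0.205, -0.455,  0.23 ]), 'tool_rot': array([ 0.978,  0.21 , -0.   , -0.001]), 'ft_force': array([-0.273, -0.451,  0.229]), 'ft_torque': array([ 0.016,  0.035, -0.029]), 'grasp_force': np.float64(0.0), 'grip_width': np.float64(0.085)}
{'fovy': 49.4525072332807, 'cx': 255.2536618305738, 'cy': 190.30962552345443, 'view': array([[-0.98443009, -0.17534889,  0.01225384,  0.57446178],
       [ 0.15852469, -0.85553303,  0.4928825 , -0.15813928],
       [-0.07594283,  0.48715091,  0.87000959, -1.59491499],
       [ 0.        ,  0.        ,  0.        ,  1.        ]])}
{'fovy': 54.83483152894293, 'cx': 258.5933626959384, 'cy': 196.24613379871994, 'view': array([[-0.01222476, -0.99962552, -0.024482  ,  0.01831625],
       [ 0.99608963, -0.01431667,  0.0871807 , -0.59974786],
       [-0.08749855, -0.0233205 ,  0.99589164, -1.20236317],
       [ 0.        ,  0.        ,  0.        ,  1.        ]])}
```

View pics/scene0.png

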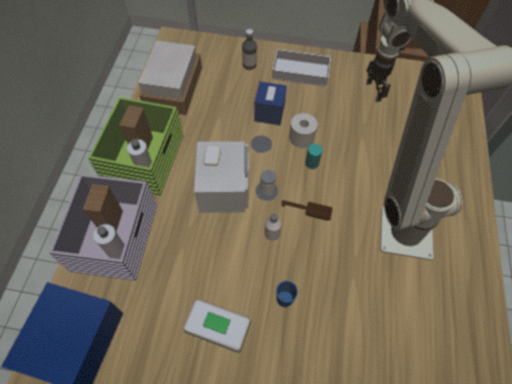

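View pics/top0.png

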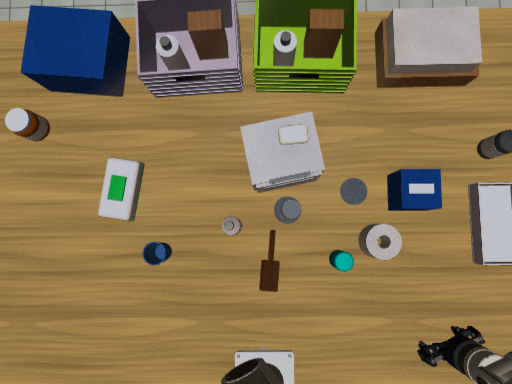

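The top view shows the canister with its grey lid at (288,210), in front of the white bin at (285,150). The empty grey disc is at (353,191), the lotion at (231,226) and the brush at (270,265). There are two canister candidates: (288,210), grey lid and white body, in front of the flap; and (343,261), turquoise, which is excluded. I'll take (288,210) and confirm it in a crop while measuring.

```bash
python3 - <<'E'
from h import *
D=np.load("top0.npz");P=D["P"];im=D["im"];d=D["d"]
def reg(n,u0,u1,v0,v1,z0,z1):
    p=P[v0:v1,u0:u1].reshape(-1,3);p=p[(p[:,2]>z0)&(p[:,2]<z1)]
    if len(p)<5:print(n,len(p));return
    c,r=cv2.minEnclosingCircle(p[:,:2].astype(np.float32))
    print(n,len(p),"med",np.round(np.median(p,0),4),"circ",np.round(c,4),round(r,4),"min",p.min(0).round(3),"max",p.max(0).round(3));return p
print("counter z",np.median(P[300:340,100:200,2]))
reg("canister",265,308,190,228,.09,.12)
reg("lotion",215,247,210,240,.1,.17)
reg("teal",325,360,245,275,.07,.13)
reg("tissue",380,450,160,215,.11,.15)
reg("roll",360,405,220,262,.08,.12)
reg("brush",255,285,228,295,.01,.05)
p=reg("case",235,330,105,195,.155,.175)
r=cv2.minAreaRect(p[:,:2].astype(np.float32));print("case rect",r)
p=reg("bar",235,330,160,200,.18,.23)
if p is not None:
    print("bar rect",cv2.minAreaRect(p[:,:2].astype(np.float32)))
# disc by gray colour on the counter
hsv=cv2.cvtColor(im,cv2.COLOR_RGB2HSV)
m=((hsv[...,1]<60)&(abs(P[...,2])<.012)).astype(np.uint8);
q=np.zeros_like(m);q[170:212,332:375]=m[170:212,332:375]
p=P[q>0];print("disc",len(p),cv2.minEnclosingCircle(p[:,:2].astype(np.float32)),p.mean(0))
q=np.zeros_like(m);q[190:232,265:310]=m[190:232,265:310]
p=P[q>0];print("start disc",len(p),p.mean(0) if len(p) else 0)
S=cv2.imread("pics/scene0.png")[120:260,180:340];T=cv2.imread("pics/top0.png")[100:240,220:380]
cv2.imwrite("pics/crop.png",np.vstack([cv2.resize(S,None,fx=2.1,fy=2.1,interpolation=2),cv2.resize(T,None,fx=2.1,fy=2.1,interpolation=2)]))
E
```

```text
counter z 0.0010313096813776568
canister 290 med [ 0.5521 -0.091   0.1059] circ [ 0.5531 -0.0907] 0.0297 min [ 0.524 -0.119  0.098] max [ 0.581 -0.063  0.114]
lotion 222 med [0.5023 0.0957 0.1124] circ [0.5033 0.099 ] 0.0268 min [0.477 0.073 0.1  ] max [0.53  0.123 0.157]
teal 338 med [ 0.3916 -0.2449  0.1056] circ [ 0.3906 -0.2476] 0.0301 min [ 0.361 -0.278  0.071] max [ 0.42  -0.218  0.113]
tissue 1695 med [ 0.6062 -0.4764  0.1315] circ [ 0.6073 -0.4791] 0.0837 min [ 0.548 -0.541  0.11 ] max [ 0.668 -0.419  0.139]
roll 961 med [ 0.4496 -0.3694  0.1009] circ [ 0.4488 -0.3715] 0.0555 min [ 0.396 -0.426  0.08 ] max [ 0.503 -0.317  0.108]
brush 730 med [ 0.355  -0.0246  0.0285] circ [ 0.3887 -0.0235] 0.1004 min [ 0.29  -0.054  0.018] max [0.488 0.013 0.036]
case 4008 med [ 0.7173 -0.0508  0.1667] circ [ 0.7303 -0.0638] 0.141 min [ 0.612 -0.188  0.155] max [0.839 0.06  0.174]
case rect ((0.7255058884620667, -0.06484030187129974), (0.19312073290348053, 0.2204238921403885), 11.189286231994629)
bar 176 med [ 0.637  -0.0822  0.2088] circ [ 0.6361 -0.0823] 0.0597 min [ 0.622 -0.141  0.181] max [ 0.651 -0.024  0.214]
bar rect ((0.6369202733039856, -0.08211171627044678), (0.011666488833725452, 0.11927708238363266), 11.252103805541992)
disc 567 ((0.6155281662940979, -0.3082239627838135), 0.045478638261556625) [ 0.61536678 -0.3080648   0.00235209]
start disc 260 [ 0.55435096 -0.07133643  0.00241477]
```

View pics/crop.png

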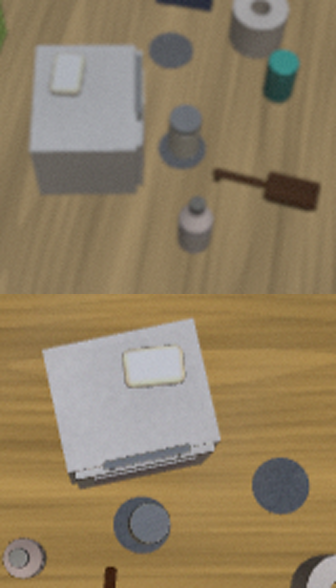

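The crop confirms it: a silver-lidded, pale canister stands on the grey disc in front of the bin, and the empty disc lies on the bin's right side. Lotion, brush and the turquoise canister are elsewhere. Now moving above the canister.

```bash
cat >> h.py <<'E'
from scipy.spatial.transform import Rotation as R
def go(p,yaw,show=True):
    o=monitor.get_obs();Q=R.from_quat(o["tool_rot"]);d=Q.inv().apply(np.array(p)-o["eef_pos"])*100
    y=np.radians(yaw);T=R.from_matrix(np.array([[np.cos(y),np.sin(y),0],[np.sin(y),-np.cos(y),0],[0,0,-1]]))
    print("d cm",d.round(2),"w",(Q.inv()*T).as_rotvec().round(3),"clock",o["clock"],"eef",o["eef_pos"].round(4),"q",o["joint_pos"].round(2),"F",o["ft_force"].round(1),"g",o["grip_width"],o["grasp_force"])
E
python3 -c "
from h import *
go([.553,-.0905,.23],11.25)"
```

```text
d cm [ 46.72 -19.01   0.09] w [-0.002  0.     0.226] clock 0.1 eef [ 0.2049 -0.4555  0.2305] q [-1.15  0.24  0.    1.34 -0.    1.57] F [0.7 0.6 0.5] g 0.08546750606485813 0.0
```

Call:
arm_command --increments '[{"dx": 2,"dy": -0.8,"wz": 0.02,"grip": 8.5},{"dx": 5.5,"dy": -2.2,"wz": 0.05,"grip": 8.5},{"dx": 9.5,"dy": -3.9,"wz": 0.08,"grip": 8.5},{"dx": 13.5,"dy": -5.5,"wz": 0.11,"grip": 8.5},{"dx": 17.5,"dy": -7.1,"wz": 0.14,"grip": 8.5},{"dx": 21.5,"dy": -8.7,"wz": 0.17,"grip": 8.5},{"dx": 25.5,"dy": -10.4,"wz": 0.2,"grip": 8.5},{"dx": 29.5,"dy": -12,"wz": 0.226,"grip": 8.5},{"dx": 33,"dy": -13.4,"wz": 0.226,"grip": 8.5},{"dx": 35,"dy": -14.2,"wz": 0.226,"grip": 8.5}]'

```text
validation failed for argument at $.in...
```

```bash
python3 -c "
from h import *
go([.553,-.0905,.23],11.25)"
```

```text
d cm [ 46.72 -19.01   0.09] w [-0.002  0.     0.226] clock 0.1 eef [ 0.2049 -0.4555  0.2305] q [-1.15  0.24  0.    1.34 -0.    1.57] F [0.7 0.6 0.5] g 0.08546750606485813 0.0
```

The call was refused and nothing moved, so I'll give every field.

Call:
arm_command --increments '[{"dx": 2,"dy": -0.8,"dz": 0,"wx": 0,"wy": 0,"wz": 0.02,"grip": 8.5},{"dx": 5.5,"dy": -2.2,"dz": 0,"wx": 0,"wy": 0,"wz": 0.05,"grip": 8.5},{"dx": 9.5,"dy": -3.9,"dz": 0,"wx": 0,"wy": 0,"wz": 0.08,"grip": 8.5},{"dx": 13.5,"dy": -5.5,"dz": 0,"wx": 0,"wy": 0,"wz": 0.11,"grip": 8.5},{"dx": 17.5,"dy": -7.1,"dz": 0,"wx": 0,"wy": 0,"wz": 0.14,"grip": 8.5},{"dx": 21.5,"dy": -8.7,"dz": 0,"wx": 0,"wy": 0,"wz": 0.17,"grip": 8.5},{"dx": 25.5,"dy": -10.4,"dz": 0,"wx": 0,"wy": 0,"wz": 0.2,"grip": 8.5},{"dx": 29.5,"dy": -12,"dz": 0,"wx": 0,"wy": 0,"wz": 0.226,"grip": 8.5},{"dx": 33,"dy": -13.4,"dz": 0,"wx": 0,"wy": 0,"wz": 0.226,"grip": 8.5},{"dx": 35,"dy": -14.2,"dz": 0,"wx": 0,"wy": 0,"wz": 0.226,"grip": 8.5}]'

```text
clock: 1.1
eef_pos: [0.4675, -0.1805, 0.2307]
tool_rot: [0.995, 0.1, -0.0, -0.0]
ft_force: [-0.5, -0.2, 0.4]
grip_width: 0.0852
grasp_force: 0.0
```

```bash
python3 -c "
from h import *
go([.553,-.0905,.23],11.25)"
```

```text
d cm [10.17 -7.12  0.08] w [-0.001  0.     0.003] clock 1.1 eef [ 0.4675 -0.1805  0.2307] q [-0.37  0.24  0.01  1.34  0.    2.57] F [-0.5 -0.2  0.4] g 0.08515042408947007 0.0
```

Call:
arm_command --increments '[{"dx": 3,"dy": -2.1,"dz": 0,"wx": 0,"wy": 0,"wz": 0,"grip": 8.5},{"dx": 6.5,"dy": -4.6,"dz": 0,"wx": 0,"wy": 0,"wz": 0,"grip": 8.5},{"dx": 9.2,"dy": -6.4,"dz": 0,"wx": 0,"wy": 0,"wz": 0,"grip": 8.5},{"dx": 10.2,"dy": -7.1,"dz": 0,"wx": 0,"wy": 0,"wz": 0,"grip": 8.5},{"dx": 10.2,"dy": -7.1,"dz": 2,"wx": 0,"wy": 0,"wz": 0,"grip": 8.5},{"dx": 10.2,"dy": -7.1,"dz": 5,"wx": 0,"wy": 0,"wz": 0,"grip": 8.5},{"dx": 10.2,"dy": -7.1,"dz": 8,"wx": 0,"wy": 0,"wz": 0,"grip": 8.5},{"dx": 10.2,"dy": -7.1,"dz": 10,"wx": 0,"wy": 0,"wz": 0,"grip": 8.5},{"dx": 10.2,"dy": -7.1,"dz": 11,"wx": 0,"wy": 0,"wz": 0,"grip": 8.5},{"dx": 10.2,"dy": -7.1,"dz": 11,"wx": 0,"wy": 0,"wz": 0,"grip": 8.5}]'

```text
clock: 2.1
eef_pos: [0.5507, -0.0935, 0.1197]
tool_rot: [0.995, 0.098, -0.002, -0.0]
ft_force: [0.0, -0.8, -0.1]
grip_width: 0.0851
grasp_force: 0.0
```

```bash
python3 - <<'E'
from h import *
go([.553,-.0905,.045],11.25)
im,d,P,c=cloud("wrist")
cv2.imwrite("pics/w1.png",cv2.cvtColor(im,cv2.COLOR_RGB2BGR))
m=(P[...,2]>.09)&(P[...,2]<.112)&(abs(P[...,0]-.553)<.05)&(abs(P[...,1]+.09)<.05)
p=P[m];print(len(p),cv2.minEnclosingCircle(p[:,:2].astype(np.float32)) if len(p) else 0)
E
```

```text
d cm [ 0.32 -0.24  7.47] w [-0.001  0.004 -0.   ] clock 2.1 eef [ 0.5507 -0.0935  0.1197] q [-0.17  0.43 -0.03  1.12 -0.    2.78] F [ 0.  -0.8 -0.1] g 0.08508971873968212 0.0
9839 ((0.5527783632278442, -0.09250560402870178), 0.030078206211328506)
```

View pics/w1.png

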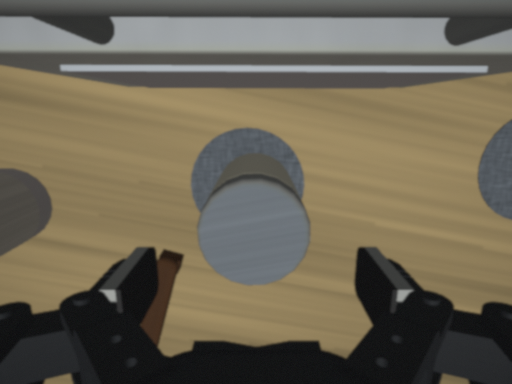

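The wrist view shows the lid at (254,232) between the open fingers. The brush handle at (170,260) is clear of the left finger. Next I descend and close.

Call:
arm_command --increments '[{"dx": 0.2,"dy": 0,"dz": 1,"wx": 0,"wy": 0,"wz": 0,"grip": 8.5},{"dx": 0.2,"dy": -0.1,"dz": 3,"wx": 0,"wy": 0,"wz": 0,"grip": 8.5},{"dx": 0.2,"dy": -0.1,"dz": 5,"wx": 0,"wy": 0,"wz": 0,"grip": 8.5},{"dx": 0.2,"dy": -0.1,"dz": 6.5,"wx": 0,"wy": 0,"wz": 0,"grip": 8.5},{"dx": 0.2,"dy": -0.1,"dz": 7.4,"wx": 0,"wy": 0,"wz": 0,"grip": 8.5},{"dx": 0.2,"dy": -0.1,"dz": 7.4,"wx": 0,"wy": 0,"wz": 0,"grip": 8.5},{"dx": 0.2,"dy": -0.1,"dz": 7.4,"wx": 0,"wy": 0,"wz": 0,"grip": 7.5},{"dx": 0.2,"dy": -0.1,"dz": 7.4,"wx": 0,"wy": 0,"wz": 0,"grip": 6.8},{"dx": 0.2,"dy": -0.1,"dz": 7.4,"wx": 0,"wy": 0,"wz": 0,"grip": 6.2},{"dx": 0.2,"dy": -0.1,"dz": 7.4,"wx": 0,"wy": 0,"wz": 0,"grip": 5.6}]'

```text
clock: 3.15
eef_pos: [0.5549, -0.0918, 0.0485]
tool_rot: [0.995, 0.098, 0.001, 0.0]
ft_force: [0.2, 0.5, 4.8]
grip_width: 0.0585
grasp_force: 65.5
```

Call:
arm_command --increments '[{"dx": 0,"dy": 0,"dz": 0,"wx": 0,"wy": 0,"wz": 0,"grip": 5},{"dx": 0,"dy": 0,"dz": 0,"wx": 0,"wy": 0,"wz": 0,"grip": 5},{"dx": 0,"dy": 0,"dz": 0,"wx": 0,"wy": 0,"wz": 0,"grip": 5}]'

```text
clock: 3.45
eef_pos: [0.5549, -0.0918, 0.0485]
tool_rot: [0.995, 0.098, 0.001, 0.0]
ft_force: [-0.5, 1.0, 6.3]
grip_width: 0.0584
grasp_force: 65.6
```

```bash
python3 - <<'E'
from h import *
o=monitor.get_obs();z=o["eef_pos"][2]
go([.6155,-.308,z],11.25)
go(o["eef_pos"]+np.array([.6155+-.5528,-.308+.0925,0]),11.25)
E
```

```text
d cm [1.710e+00 2.239e+01 1.000e-02] w [ 0.    -0.002  0.001] clock 3.45 eef [ 0.5549 -0.0918  0.0485] q [-0.16  0.5  -0.11  0.95  0.    2.78] F [-0.5  1.   6.3] g 0.058424824656815096 65.6357849955748
d cm [1.930e+00 2.236e+01 1.000e-02] w [ 0.    -0.002  0.001] clock 3.45 eef [ 0.5549 -0.0918  0.0485] q [-0.16  0.5  -0.11  0.95  0.    2.78] F [-0.5  1.   6.3] g 0.058424824656815096 65.6357849955748
```

Call:
arm_command --increments '[{"dx": 0,"dy": 0.5,"dz": 0,"wx": 0,"wy": 0,"wz": 0,"grip": 5},{"dx": 0.1,"dy": 1.5,"dz": 0,"wx": 0,"wy": 0,"wz": 0,"grip": 5},{"dx": 0.2,"dy": 2.7,"dz": 0,"wx": 0,"wy": 0,"wz": 0,"grip": 5},{"dx": 0.3,"dy": 4,"dz": 0,"wx": 0,"wy": 0,"wz": 0,"grip": 5},{"dx": 0.4,"dy": 5.3,"dz": 0,"wx": 0,"wy": 0,"wz": 0,"grip": 5},{"dx": 0.5,"dy": 6.6,"dz": 0,"wx": 0,"wy": 0,"wz": 0,"grip": 5},{"dx": 0.6,"dy": 7.9,"dz": 0,"wx": 0,"wy": 0,"wz": 0,"grip": 5},{"dx": 0.7,"dy": 9,"dz": 0,"wx": 0,"wy": 0,"wz": 0,"grip": 5},{"dx": 0.8,"dy": 9.8,"dz": 0,"wx": 0,"wy": 0,"wz": 0,"grip": 5},{"dx": 0.8,"dy": 10,"dz": 0,"wx": 0,"wy": 0,"wz": 0,"grip": 5}]'

```text
clock: 4.45
eef_pos: [0.582, -0.1869, 0.0486]
tool_rot: [0.995, 0.099, 0.001, -0.002]
ft_force: [-2.1, 8.1, 9.3]
grip_width: 0.0585
grasp_force: 65.9
```

```bash
python3 - <<'E'
from h import *
o=monitor.get_obs();z=o["eef_pos"][2]
go([.6165,-.308,z],11.25)
E
```

```text
d cm [ 1.01 12.55 -0.05] w [-0.004 -0.002  0.001] clock 4.45 eef [ 0.582  -0.1869  0.0486] q [-0.31  0.59  0.04  1.02  0.    2.63] F [-2.1  8.1  9.3] g 0.05848551350222261 65.85809348241068
```

Call:
arm_command --increments '[{"dx": 0.1,"dy": 1,"dz": 0,"wx": 0,"wy": 0,"wz": 0,"grip": 5},{"dx": 0.2,"dy": 2.3,"dz": 0,"wx": 0,"wy": 0,"wz": 0,"grip": 5},{"dx": 0.3,"dy": 3.8,"dz": 0,"wx": 0,"wy": 0,"wz": 0,"grip": 5},{"dx": 0.4,"dy": 5.3,"dz": 0,"wx": 0,"wy": 0,"wz": 0,"grip": 5},{"dx": 0.5,"dy": 6.8,"dz": 0,"wx": 0,"wy": 0,"wz": 0,"grip": 5},{"dx": 0.6,"dy": 8.3,"dz": 0,"wx": 0,"wy": 0,"wz": 0,"grip": 5},{"dx": 0.8,"dy": 9.8,"dz": 0,"wx": 0,"wy": 0,"wz": 0,"grip": 5},{"dx": 0.9,"dy": 11.2,"dz": 0,"wx": 0,"wy": 0,"wz": 0,"grip": 5},{"dx": 1,"dy": 12.2,"dz": 0,"wx": 0,"wy": 0,"wz": 0,"grip": 5},{"dx": 1,"dy": 12.5,"dz": 0,"wx": 0,"wy": 0,"wz": 0,"grip": 5}]'

```text
clock: 5.45
eef_pos: [0.6162, -0.3078, 0.0486]
tool_rot: [0.995, 0.098, 0.001, -0.002]
ft_force: [-1.9, 7.6, 9.4]
grip_width: 0.0582
grasp_force: 65.9
```

Call:
arm_command --increments '[{"dx": 0,"dy": 0,"dz": 0,"wx": 0,"wy": 0,"wz": 0,"grip": 5},{"dx": 0,"dy": 0,"dz": 0,"wx": 0,"wy": 0,"wz": 0,"grip": 5}]'

```text
clock: 5.65
eef_pos: [0.6162, -0.3079, 0.0486]
tool_rot: [0.995, 0.099, 0.001, -0.001]
ft_force: [-0.5, 4.0, 6.8]
grip_width: 0.0584
grasp_force: 65.8
```

```bash
python3 - <<'E'
from h import *
o=monitor.get_obs();z=o["eef_pos"][2]
go([.6165,-.308,z],11.25)
im,d,P,c=cloud("wrist")
cv2.imwrite("pics/w2.png",cv2.cvtColor(im,cv2.COLOR_RGB2BGR))
hsv=cv2.cvtColor(im,cv2.COLOR_RGB2HSV)
m=(hsv[...,1]<90)&(abs(P[...,2])<.008)&(np.hypot(P[...,0]-.6155,P[...,1]+.308)<.055)
p=P[m][:,:2];print("disc vis",len(p),p.min(0),p.max(0))
E
```

```text
d cm [0.03 0.01 0.  ] w [-0.002 -0.002  0.001] clock 5.65 eef [ 0.6162 -0.3079  0.0486] q [-0.46  0.73  0.3   1.14  0.    2.48] F [-0.5  4.   6.8] g 0.058400604407251644 65.76624968121905
disc vis 6309 [ 0.59104539 -0.36204214] [ 0.66084733 -0.25954412]
```

View pics/w2.png

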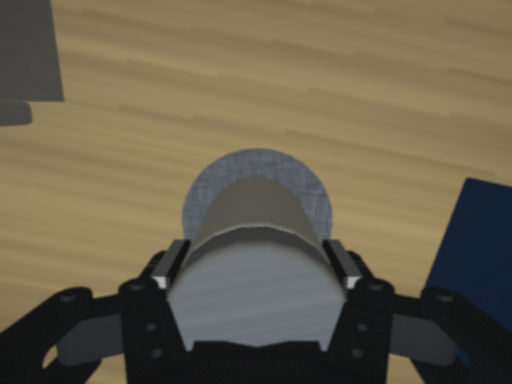

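The wrist view shows the canister base (about column 257) centred on the disc, with its rim visible from (183,210) to (332,210). I'll release and rise.

Call:
arm_command --increments '[{"dx": 0,"dy": 0,"dz": 0,"wx": 0,"wy": 0,"wz": 0,"grip": 6.2},{"dx": 0,"dy": 0,"dz": 0,"wx": 0,"wy": 0,"wz": 0,"grip": 7},{"dx": 0,"dy": 0,"dz": 0,"wx": 0,"wy": 0,"wz": 0,"grip": 8.5},{"dx": 0,"dy": 0,"dz": 0,"wx": 0,"wy": 0,"wz": 0,"grip": 8.5},{"dx": 0,"dy": 0,"dz": 0,"wx": 0,"wy": 0,"wz": 0,"grip": 8.5},{"dx": 0,"dy": 0,"dz": 0,"wx": 0,"wy": 0,"wz": 0,"grip": 8.5},{"dx": 0,"dy": 0,"dz": -1,"wx": 0,"wy": 0,"wz": 0,"grip": 8.5},{"dx": 0,"dy": 0,"dz": -3,"wx": 0,"wy": 0,"wz": 0,"grip": 8.5},{"dx": 0,"dy": 0,"dz": -6,"wx": 0,"wy": 0,"wz": 0,"grip": 8.5},{"dx": 0,"dy": 0,"dz": -10,"wx": 0,"wy": 0,"wz": 0,"grip": 8.5}]'

```text
clock: 6.7
eef_pos: [0.6144, -0.3085, 0.1469]
tool_rot: [0.995, 0.098, -0.002, -0.001]
ft_force: [0.1, -0.6, 0.3]
grip_width: 0.0849
grasp_force: 0.0
```

Call:
arm_command --increments '[{"dx": 0,"dy": 0,"dz": -4,"wx": 0,"wy": 0,"wz": 0,"grip": 8.5},{"dx": 0,"dy": 0,"dz": -8,"wx": 0,"wy": 0,"wz": 0,"grip": 8.5},{"dx": 0,"dy": 0,"dz": -11,"wx": 0,"wy": 0,"wz": 0,"grip": 8.5},{"dx": 0,"dy": 0,"dz": -12,"wx": 0,"wy": 0,"wz": 0,"grip": 8.5},{"dx": 0,"dy": 0,"dz": -12,"wx": 0,"wy": 0,"wz": 0,"grip": 8.5}]'

```text
clock: 7.2
eef_pos: [0.6164, -0.3095, 0.2696]
tool_rot: [0.995, 0.098, 0.002, 0.001]
ft_force: [-0.5, -0.3, -0.8]
grip_width: 0.085
grasp_force: 0.0
```

```bash
python3 - <<'E'
from h import *
go([.6365,-.082,.25],101.25)
im,d,P,c=cloud("wrist")
hsv=cv2.cvtColor(im,cv2.COLOR_RGB2HSV)
p=P[(P[...,2]>.09)&(P[...,2]<.115)&(np.hypot(P[...,0]-.6155,P[...,1]+.308)<.05)];print("lid",len(p),cv2.minEnclosingCircle(p[:,:2].astype(np.float32)),np.median(p[:,2]))
m=(hsv[...,1]<70)&(abs(P[...,2])<.008)&(np.hypot(P[...,0]-.6155,P[...,1]+.308)<.06)
p=P[m][:,:2].astype(np.float32);print("disc",len(p),cv2.minEnclosingCircle(p),p.min(0),p.max(0))
cv2.imwrite("pics/w3.png",cv2.cvtColor(im,cv2.COLOR_RGB2BGR))
E
```

```text
d cm [  6.41 -21.92   1.92] w [ 5.00e-03 -1.00e-03 -1.57e+00] clock 7.2 eef [ 0.6164 -0.3095  0.2696] q [-0.47  0.65  0.74  1.65 -0.    2.48] F [-0.5 -0.3 -0.8] g 0.08501873129754986 0.0
lid 2959 ((0.614549994468689, -0.30939316749572754), 0.029837073758244514) 0.10547009157632298
disc 1522 ((0.6079261898994446, -0.3093401789665222), 0.05264615640044212) [ 0.55633324 -0.3559503 ] [ 0.6603717  -0.26352733]
```

The lid is now centred at (0.6145, -0.309), 2 mm from the disc's centre and well inside it. On to the bar.

Call:
arm_command --increments '[{"dx": 0.3,"dy": -1,"dz": 0,"wx": 0,"wy": 0,"wz": -0.07,"grip": 8.5},{"dx": 0.9,"dy": -3,"dz": 0,"wx": 0,"wy": 0,"wz": -0.2,"grip": 7.5},{"dx": 1.6,"dy": -5.5,"dz": 0,"wx": 0,"wy": 0,"wz": -0.34,"grip": 6.5},{"dx": 2.3,"dy": -8,"dz": 0,"wx": 0,"wy": 0,"wz": -0.48,"grip": 5.5},{"dx": 3.1,"dy": -10.5,"dz": 0,"wx": 0,"wy": 0,"wz": -0.62,"grip": 5},{"dx": 3.8,"dy": -13,"dz": 0,"wx": 0,"wy": 0,"wz": -0.76,"grip": 5},{"dx": 4.5,"dy": -15.5,"dz": 0,"wx": 0,"wy": 0,"wz": -0.9,"grip": 5},{"dx": 5.3,"dy": -18,"dz": 0,"wx": 0,"wy": 0,"wz": -1.04,"grip": 5},{"dx": 6,"dy": -20.5,"dz": 0,"wx": 0,"wy": 0,"wz": -1.18,"grip": 5},{"dx": 6.4,"dy": -21.9,"dz": 0,"wx": 0,"wy": 0,"wz": -1.32,"grip": 5}]'

```text
clock: 8.25
eef_pos: [0.6344, -0.0794, 0.2639]
tool_rot: [0.723, 0.691, -0.002, -0.002]
ft_force: [0.5, 0.2, 0.6]
grip_width: 0.0503
grasp_force: 0.0
```

```bash
python3 -c "
from h import *
go([.6365,-.082,.27],101.25)"
```

```text
d cm [-0.25  0.22 -0.61] w [-0.006 -0.002 -0.243] clock 8.25 eef [ 0.6344 -0.0794  0.2639] q [-0.12  0.53  0.52  1.56  0.    1.49] F [0.5 0.2 0.6] g 0.050256504981378694 0.0
```

Call:
arm_command --increments '[{"dx": -0.2,"dy": 0,"dz": 0,"wx": 0,"wy": 0,"wz": -0.13,"grip": 5},{"dx": -0.2,"dy": 0,"dz": 0,"wx": 0,"wy": 0,"wz": -0.245,"grip": 5},{"dx": -0.2,"dy": 0,"dz": 0,"wx": 0,"wy": 0,"wz": -0.245,"grip": 5}]'

```text
clock: 8.55
eef_pos: [0.6343, -0.0833, 0.2642]
tool_rot: [0.636, 0.771, -0.001, -0.002]
ft_force: [-0.2, -0.4, -0.5]
grip_width: 0.05
grasp_force: 0.0
```

```bash
python3 - <<'E'
from h import *
go([.6365,-.082,.185],101.25)
im,d,P,c=cloud("wrist")
cv2.imwrite("pics/w4.png",cv2.cvtColor(im,cv2.COLOR_RGB2BGR))
m=(P[...,2]>.190)&(P[...,2]<.215)&(abs(P[...,0]-.6365)<.04)&(abs(P[...,1]+.082)<.09)
p=P[m];print("bar",len(p));
if len(p): print(cv2.minAreaRect(p[:,:2].astype(np.float32)),np.percentile(p[:,2],[5,50,95]))
for n in("scene","top"):
    im,d,P,c=cloud(n)
    m=(P[...,2]>.185)&(P[...,2]<.215)&(abs(P[...,0]-.6365)<.025)&(abs(P[...,1]+.082)<.08)
    p=P[m];print(n,len(p),p.mean(0) if len(p) else 0)
E
```

```text
d cm [0.07 0.28 7.92] w [-0.005 -0.002 -0.005] clock 8.55 eef [ 0.6343 -0.0833  0.2642] q [-0.13  0.53  0.52  1.56  0.    1.25] F [-0.2 -0.4 -0.5] g 0.049993080241088596 0.0
bar 3282
((0.6366241574287415, -0.08282329142093658), (0.01198921911418438, 0.12009841948747635), 11.122734069824219) [0.20476722 0.20792248 0.20951058]
scene 84 [ 0.63382461 -0.07731456  0.2056923 ]
top 25 [ 0.62665751 -0.03155622  0.20756374]
```

View pics/w4.png

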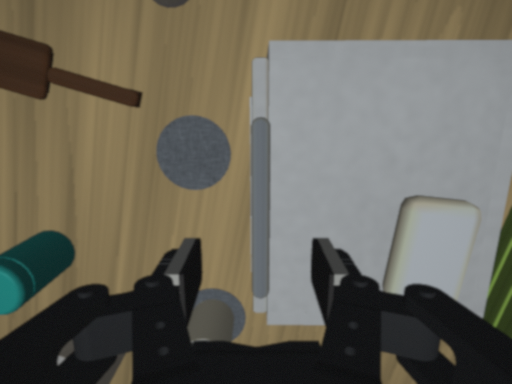

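The bar runs from (261,118) to (261,298) between the fingers, and the soap at (432,245) is clear. I'll descend onto the bar and close.

Call:
arm_command --increments '[{"dx": 0,"dy": 0.2,"dz": 1,"wx": 0,"wy": 0,"wz": 0,"grip": 5},{"dx": 0,"dy": 0.2,"dz": 3,"wx": 0,"wy": 0,"wz": 0,"grip": 5},{"dx": 0,"dy": 0.2,"dz": 5,"wx": 0,"wy": 0,"wz": 0,"grip": 5},{"dx": 0,"dy": 0.2,"dz": 6.5,"wx": 0,"wy": 0,"wz": 0,"grip": 5},{"dx": 0,"dy": 0.2,"dz": 7.5,"wx": 0,"wy": 0,"wz": 0,"grip": 5},{"dx": 0,"dy": 0.2,"dz": 7.9,"wx": 0,"wy": 0,"wz": 0,"grip": 5},{"dx": 0,"dy": 0.2,"dz": 7.9,"wx": 0,"wy": 0,"wz": 0,"grip": 5}]'

```text
clock: 9.4
eef_pos: [0.6372, -0.0834, 0.1876]
tool_rot: [0.637, 0.771, -0.0, -0.0]
ft_force: [-0.3, -0.8, 0.5]
grip_width: 0.0502
grasp_force: 0.0
```

```bash
python3 -c "
from h import *
go([.6366,-.0825,.185],101.25)"
```

```text
d cm [ 0.1  -0.04  0.26] w [-0.001 -0.    -0.006] clock 9.4 eef [ 0.6372 -0.0834  0.1876] q [-0.13  0.55  0.35  1.37  0.    1.25] F [-0.3 -0.8  0.5] g 0.050194187151477686 0.0
```

Call:
arm_command --increments '[{"dx": 0,"dy": 0,"dz": 0.1,"wx": 0,"wy": 0,"wz": 0,"grip": 4},{"dx": 0,"dy": 0,"dz": 0.1,"wx": 0,"wy": 0,"wz": 0,"grip": 3},{"dx": 0,"dy": 0,"dz": 0.1,"wx": 0,"wy": 0,"wz": 0,"grip": 2},{"dx": 0,"dy": 0,"dz": 0.1,"wx": 0,"wy": 0,"wz": 0,"grip": 1.2},{"dx": 0,"dy": 0,"dz": 0.1,"wx": 0,"wy": 0,"wz": 0,"grip": 0.5},{"dx": 0,"dy": 0,"dz": 0.1,"wx": 0,"wy": 0,"wz": 0,"grip": 0.5},{"dx": 0,"dy": 0,"dz": 0.1,"wx": 0,"wy": 0,"wz": 0,"grip": 0.5},{"dx": 0,"dy": 0,"dz": 0.1,"wx": 0,"wy": 0,"wz": 0,"grip": 0.5}]'

```text
clock: 10.2
eef_pos: [0.6371, -0.0836, 0.1881]
tool_rot: [0.637, 0.771, -0.0, 0.0]
ft_force: [-4.5, -0.5, 4.7]
grip_width: 0.0096
grasp_force: 58.8
```

```bash
python3 - <<'E'
from h import *
go([.6366,-.0825,.185],101.25)
o=monitor.get_obs();Q=R.from_quat(o["tool_rot"])
out=np.array([-np.cos(np.radians(11.2)),-np.sin(np.radians(11.2)),0])
for a in (2,5,10,15,20,25,30,35):
    t=np.radians(a);w=.19*(np.sin(t)*out+np.array([0,0,np.cos(t)-1]));print(a,(Q.inv().apply(w)*100).round(2))
E
```

```text
d cm [ 0.11 -0.03  0.31] w [-0.     0.    -0.005] clock 10.2 eef [ 0.6371 -0.0836  0.1881] q [-0.13  0.55  0.35  1.37 -0.    1.25] F [-4.5 -0.5  4.7] g 0.009559205469894796 58.78227710723877
2 [-0.   -0.66  0.01]
5 [-0.01 -1.66  0.07]
10 [-0.02 -3.3   0.29]
15 [-0.02 -4.92  0.65]
20 [-0.03 -6.5   1.15]
25 [-0.04 -8.03  1.78]
30 [-0.04 -9.5   2.55]
35 [ -0.05 -10.9    3.44]
```

The bar is gripped. I pull along the arc, first to 20°.

Call:
arm_command --increments '[{"dx": 0,"dy": -0.4,"dz": 0,"wx": 0,"wy": 0,"wz": 0,"grip": 0.5},{"dx": 0,"dy": -1,"dz": 0,"wx": 0,"wy": 0,"wz": 0,"grip": 0.5},{"dx": 0,"dy": -1.7,"dz": 0.1,"wx": 0,"wy": 0,"wz": 0,"grip": 0.5},{"dx": 0,"dy": -2.5,"dz": 0.2,"wx": 0,"wy": 0,"wz": 0,"grip": 0.5},{"dx": 0,"dy": -3.3,"dz": 0.3,"wx": 0,"wy": 0,"wz": 0,"grip": 0.5},{"dx": 0,"dy": -4.1,"dz": 0.45,"wx": 0,"wy": 0,"wz": 0,"grip": 0.5},{"dx": 0,"dy": -4.9,"dz": 0.65,"wx": 0,"wy": 0,"wz": 0,"grip": 0.5},{"dx": 0,"dy": -5.7,"dz": 0.9,"wx": 0,"wy": 0,"wz": 0,"grip": 0.5},{"dx": 0,"dy": -6.3,"dz": 1.1,"wx": 0,"wy": 0,"wz": 0,"grip": 0.5},{"dx": 0,"dy": -6.5,"dz": 1.15,"wx": 0,"wy": 0,"wz": 0,"grip": 0.5}]'

```text
clock: 11.2
eef_pos: [0.5747, -0.0958, 0.1776]
tool_rot: [0.637, 0.771, 0.002, 0.002]
ft_force: [4.5, 1.8, 5.5]
grip_width: 0.0098
grasp_force: 61.3
```

```bash
python3 - <<'E'
from h import *
b=np.array([.6371,-.0836,.1881])
out=np.array([-np.cos(np.radians(11.2)),-np.sin(np.radians(11.2)),0])
t=np.radians(35);go(b+.19*(np.sin(t)*out+np.array([0,0,np.cos(t)-1])),101.25)
E
```

```text
d cm [-0.03 -4.56  2.36] w [ 0.005  0.001 -0.005] clock 11.2 eef [ 0.5747 -0.0958  0.1776] q [-0.17  0.43  0.13  1.27  0.    1.21] F [4.5 1.8 5.5] g 0.009819642343773173 61.25327467918396
```

Call:
arm_command --increments '[{"dx": 0,"dy": -0.4,"dz": 0.15,"wx": 0,"wy": 0,"wz": 0,"grip": 0.5},{"dx": 0,"dy": -1,"dz": 0.4,"wx": 0,"wy": 0,"wz": 0,"grip": 0.5},{"dx": 0,"dy": -1.6,"dz": 0.7,"wx": 0,"wy": 0,"wz": 0,"grip": 0.5},{"dx": 0,"dy": -2.3,"dz": 1.05,"wx": 0,"wy": 0,"wz": 0,"grip": 0.5},{"dx": 0,"dy": -3,"dz": 1.4,"wx": 0,"wy": 0,"wz": 0,"grip": 0.5},{"dx": 0,"dy": -3.7,"dz": 1.85,"wx": 0,"wy": 0,"wz": 0,"grip": 0.5},{"dx": 0,"dy": -4.2,"dz": 2.15,"wx": 0,"wy": 0,"wz": 0,"grip": 0.5},{"dx": 0,"dy": -4.5,"dz": 2.35,"wx": 0,"wy": 0,"wz": 0,"grip": 0.5},{"dx": 0,"dy": -4.5,"dz": 2.35,"wx": 0,"wy": 0,"wz": 0,"grip": 0.5},{"dx": 0,"dy": -4.5,"dz": 2.35,"wx": 0,"wy": 0,"wz": 0,"grip": 0.5}]'

```text
clock: 12.2
eef_pos: [0.53, -0.1045, 0.1526]
tool_rot: [0.637, 0.771, 0.0, 0.001]
ft_force: [5.3, -1.9, 3.8]
grip_width: 0.0096
grasp_force: 63.5
```

```bash
python3 - <<'E'
from h import *
b=np.array([.6371,-.0836,.1881])
out=np.array([-np.cos(np.radians(11.2)),-np.sin(np.radians(11.2)),0])
t=np.radians(35);go(b+.19*(np.sin(t)*out+np.array([0,0,np.cos(t)-1])),101.25)
e=monitor.get_obs()["eef_pos"]-b;print("angles",np.degrees(np.arcsin(e@out/.19)),np.degrees(np.arccos(1+e[2]/.19)))
H=np.array([.6366,-.0825,.012])
for n in("scene","top"):
    im,d,P,c=cloud(n);cv2.imwrite(f"pics/{n}9.png",cv2.cvtColor(im,cv2.COLOR_RGB2BGR))
    q=P-H;o=q@out;s=q@np.array([out[1],-out[0],0])
    m=(abs(s)>.055)&(abs(s)<.09)&(q[...,2]>.03)&(q[...,2]<.16)&(o>.0)&(o<.14)
    p=np.c_[o[m],q[...,2][m]];print(n,len(p),[np.percentile(p,k,axis=0).round(3) for k in(2,50,98)] if len(p) else 0)
    k=(np.hypot(P[...,0]-.6155,P[...,1]+.308)<.045)&(P[...,2]>.095)&(P[...,2]<.115);print("lid",k.sum(),P[k].mean(0) if k.any() else 0)
    if len(p)>10:
        print("panel dir deg",np.degrees(np.arctan2(*np.linalg.svd(p-p.mean(0))[2][0])), "pt angles",np.percentile(np.degrees(np.arctan2(p[:,0],p[:,1])),[10,50,90]))
E
```

```text
d cm [-0.03  0.01 -0.11] w [ 0.002  0.001 -0.005] clock 12.2 eef [ 0.53   -0.1045  0.1526] q [-0.19  0.36 -0.03  1.17  0.    1.19] F [ 5.3 -1.9  3.8] g 0.009648869337229667 63.51473808288574
angles 35.04602986649243 35.58370065570798
scene 325 [array([0.002, 0.033]), array([0.037, 0.086]), array([0.09, 0.13])]
lid 131 [ 0.61371102 -0.30184474  0.10217666]
panel dir deg 42.85361362580261 pt angles [ 5.74404659 30.84284186 34.11107831]
top 328 [array([0.003, 0.031]), array([0.045, 0.096]), array([0.089, 0.13 ])]
lid 295 [ 0.61410128 -0.30509893  0.10581202]
panel dir deg 38.21902962506958 pt angles [ 9.21254107 29.90449613 32.55929428]
```

View pics/top9.png

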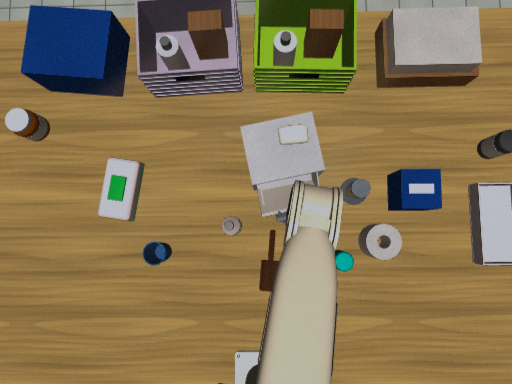

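The top view shows the flap open with the gripper on its bar at (283,215). The canister stands on its disc at (357,190), and the lotion, brush and other things haven't moved. The pull distance gives 35.0°, so I'm handing in.

```bash
python3 -c "
from h import *
print(job.job_done())"
```

```text
the job is handed in; nothing more can be done
None
```

The job is handed in: I slid the canister onto the empty disc (about 2 mm off centre) and let go of it, then pulled the flap open, and the gripper is still holding it by the bar at about 35°; the clock was at about 12 s and nothing else looked moved.

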